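# Slide the cover plate under the marking bridge and mark it

## Task

Without picking it up, push the large steel cover plate flat along the table, lengthwise under the low bridge of the marking jig, until it lies square and fully home against the stop behind the bridge. Then press the spring plunger on top of the bridge fully down to mark the plate and let it come up again; do not press it before the plate is home. Keep the plate flat on the table throughout, and leave the spare plate, screwdriver, screw jar and cup where they are.

Things in the scene. Friction and masses are not known exactly. Their poses are not given: they have to be found in the camera images.
- jig: Aluminium marking jig fixed to the table, open towards its own -x. Origin on the table under the middle of its bridge; x is the direction in which the plate is pushed in, z up. The bridge is a bar 40 mm along x by 106 mm along y; its underside is 13 mm and its top 27 mm above the table. A spring plunger stands on its middle.
- jig_mouth (a point): Middle of the entry of the channel under the bridge, on the table, 30 mm before the jig's origin. Two rails, 13 mm high and 14 mm wide, leave a channel 78 mm wide from here to the stop. Short guides flare it to about 95 mm at 23 mm before this point.
- jig_stop (a point): Middle of the face of the stop bar that closes the channel behind the bridge, 13 mm high; the point is 5 mm above the table and 40 mm beyond the jig's origin.
- plate_centre (a point): Centre (5 mm above its underside) of the loose flat steel cover plate, 100 mm long (own x), 70 mm wide (own y), 10 mm thick, about 0.2 kg. It lies before the jig's mouth, up to 40 mm off the jig's axis and turned up to 0.4 rad. Fully home its centre is 50 mm short of the stop's face, and its last 40 mm stick out in front of the bridge.
- plunger_top (a point): Middle of the top face of the steel spring plunger, a round button 26 mm across in a dark housing on top of the bridge's middle; it is pressed straight down.
- plunger (a joint): Travel of the plunger in m: 0 up, 0.006 fully down (about 5 N); springs back up when let go.
- spare_plate: Small spare steel plate 55 x 30 x 10 mm, loose, not to be moved. Origin at the centre of its underside.
- screwdriver: Screwdriver with green handle, 170 mm long along its own x, lying loose, not to be moved.
- screw_jar: Glass screw jar 50 mm across, 60 mm high, loose, not to be moved. Origin at the centre of its underside.
- cup: White cup 72 mm across, 70 mm high, loose, not to be moved. Origin at the centre of its underside.
Not all that is in view belongs to the job. Leave any orange look-alike of the jig alone.

How it is judged:
By the outcome, as a careful person would: the job done as asked, in the order asked, and still so for the second after the job is handed in, with the robot touching nothing.
It also fails if it takes over 72 s, if anything falls off the work surface, if the arm or the gripper's body presses on something with over 40 N, if the wrist force passes 120 N, or if a joint passes its speed limit or range.

## Robot

A 6-joint arm with a two-finger parallel gripper is mounted at the origin on the work surface. World frame = base frame: x ahead of the robot, y to its left, z up, the work surface at z = 0. Lengths are in mm, angles in rad, forces in N, time in s.
With the tool pointing down it reaches from about 275 to 750 mm from the base axis. Payload 10.2 kg.
Tool frame: the origin (TCP) lies on the centre line of the jaws, within the pads' length; the fingertips stand 17 mm ahead of it and the grasp point (between the pads) lies 2 mm behind it (ctrl.tip_extent is the distance from the TCP to the fingertips, in mm); z points along the fingers, y is the line along which they close (so a half turn about z gives the same grasp; the last joint's range is limited). The gripper opens to 85 mm and grips with 20 to 120 N. Pads are 22 mm wide; open, the fingers measure 114 mm over their backs; the gripper's body (76 mm by 85 mm) begins 54 mm behind the grasp point. The pads swing forward as they close: fully open they stand 13 mm farther back than shut.
Start: joints at [1.107, 0.313, 1.498, -0, 1.331, -0.223], TCP at [125.214, 509.855, 248.294] pointing down, gripper open.
Joint ranges: [-2.94, 2.94], [-0.97, 2.17], [0.19, 2.56], [-1.23, 4.37], [0.02, 3.11], [-2.88, 2.88]. Speed limits (rad/s): [2.39, 2.39, 3.01, 3.14, 3.14, 3.14].

## Interface

Orientations are given as a unit quaternion [w, x, y, z].
In Python, from rig import sensors, capture, ctrl, cut_out, place_of gives the robot as it stands.
- The arm moves only by the shell command python3 -m jog 'ROWS' [FORCE]. ROWS is JSON, a list of rows, each a list of 3 entries, a list of its own where there are three numbers: the shift along the world's x, y, z in mm, then the turn, a rotation vector about the world's x, y, z in degrees, then the closure, from 0 (fully open) to 1 (shut). A call has exactly 8 rows; each row is the pose to reach, as a shift and turn from the pose commanded when the call began; what a row does not reach only later rows make up. A row lasts 1/12 s, in which the tool goes at most 41.7 mm and 7.16 degrees, less where a joint would pass 70% of its speed; a pose out of reach is approached as far as the arm can. A call with a gripper value outside its range is refused whole. The fingers move at their own pace and stop on an object; FORCE is the grip in N (left out, the last holds). Time passes only in rows, so rows that repeat a pose let the fingers close, or fill a call up. It gives the time, the measured TCP pose, the force and the opening at its end, in the units of the state.
- sensors.sense(): the state, without advancing time (a new reading comes with each control period).
- capture(name): name is "scene" or "top"; returns a dict with "color" (420x560x3 uint8, blue, green, red), "z_map" (420x560 float32, mm along the optical axis (not along the pixel's ray), 0 where there is no reading), "camera_matrix" (3x3 intrinsics, pixels), "k1" (the pictures are not rectified: a ray, as slopes to the right and down, at radius r is drawn at 1 + k1 r^2 times it, then the intrinsics apply), "R" (3x3) and "t" (3): a world point X has camera coordinates R X + t. Camera axes: x right, y down, z forward; pixel columns grow to the right and rows downward; lengths in mm; the calibration is good to about 2 mm. A picture is of the moment at which its call begins.
- ctrl.finish_job(): hands the job in, once; it reports no verdict.
Trained networks look in a picture, given as the dict that the camera call returned (one of the last four; its "shot" number tells which), for a name from the list of things; names that differ only in an ending like _2 or _b are one class to them, and where a whole thing is asked for, a point or a joint stands for the part that bears it (a point fixed in the world has none). Each returns a list of dicts, best first, with "p" (0 to 1); they miss things now and then, are a little off and sometimes report something else, mostly with a low value. They report only what shows in the picture. A call takes as long as a camera call. They do not tell look-alikes from the thing itself.
- cut_out(picture, query): "region" (420x560 bool, what is visible of it) and "box" ([left, top, right, bottom] in pixels, round what is visible of it).
- place_of(picture, query): "centre" ([row, column] in pixels: a listed point, or the origin of a listed thing).
The state is a dict: "time_s": time; "joints": joint angles; "dq": joint speeds; "tau": joint torques, N m; "eef_pos": TCP position; "ee_rot": TCP orientation; "force": force on the tool from outside, world axes, zero at the start; "wrist_torque": the same for the moment, N m; "grip_width": opening from 0.0 (shut) to 1.0 (fully open).
Only numpy, scipy, OpenCV 4.12 (cv2) and the standard library are available. Lean on these libraries where they do the work, as an engineer would, in place of code of your own. Each camera call takes 0.05 s, during which the arm holds its last target. There are 200 camera calls.

## Working session

There is one attempt and no reset: what is moved stays moved. The work goes in short steps, Python scripts to look and compute and a shell command to move; the robot and the scene stay as the last step left them, time stands still between calls to the robot, and variables do not carry over. Pictures are saved under pics/ and viewed, on a budget of 10 in all, crops included, one or two more only if the job needs it, and the job is handed in when it is done.

```bash
mkdir -p pics; cat > h.py <<'E'
import numpy as np, cv2
from rig import sensors, capture, ctrl, cut_out, place_of
def ray(p,rc):
    K=np.array(p["camera_matrix"]);x=(rc[1]-K[0,2])/K[0,0];y=(rc[0]-K[1,2])/K[1,1]
    u=np.array([x,y]);v=u.copy()
    for _ in range(20): v=u/(1+p["k1"]*(v@v))
    return np.array([v[0],v[1],1.])
def at_z(p,rc,z):
    R=np.array(p["R"]);t=np.array(p["t"]);d=R.T@ray(p,rc);c=-R.T@t
    return c+d*(z-c[2])/d[2]
def cloud(p,mask):
    rr,cc=np.nonzero(mask&(p["z_map"]>0));K=np.array(p["camera_matrix"])
    u=np.stack([(cc-K[0,2])/K[0,0],(rr-K[1,2])/K[1,1]],1);v=u.copy()
    for _ in range(20): v=u/(1+p["k1"]*(v**2).sum(1,keepdims=True))
    z=p["z_map"][rr,cc][:,None]
    return (np.hstack([v*z,z])-np.array(p["t"]))@np.array(p["R"])
E
python3 - <<'E'
from h import *
for n in("top","scene"):
    p=capture(n);cv2.imwrite(f"pics/{n}0.png",p["color"])
    print(n,np.round(-np.array(p["R"]).T@p["t"]))
    for q,z in(("jig",0),("jig_mouth",0),("jig_stop",5),("plate_centre",10),("plunger_top",37),("spare_plate",0),("screwdriver",10),("screw_jar",0),("cup",0)):
        for d in place_of(p,q)[:3]:
            print(q,round(d["p"],2),np.round(d["centre"]),np.round(at_z(p,d["centre"],z),1))
print(sensors.sense())
E
```

```text
top [441.  40. 990.]
jig 0.74 [171. 305.] [664.9 -41.4  -0. ]
jig 0.61 [105. 369.] [ 813.  -189.1    0. ]
jig 0.61 [307. 228.] [381.1 129.3   0. ]
jig_mouth 0.94 [116. 368.] [ 786.5 -185.4    0. ]
jig_mouth 0.68 [323. 227.] [347.6 131.1   0. ]
jig_mouth 0.58 [179. 309.] [646.4 -47.9   0. ]
jig_stop 0.75 [152. 307.] [706.2 -46.3   5. ]
jig_stop 0.65 [288. 230.] [419.8 124.2   5. ]
jig_stop 0.64 [ 86. 364.] [ 854.9 -180.1    5. ]
plate_centre 0.91 [226. 304.] [543.4 -34.4  10. ]
plunger_top 0.68 [165. 307.] [668.7 -42.9  37. ]
plunger_top 0.48 [312. 224.] [373.6 132.4  37. ]
plunger_top 0.45 [ 95. 370.] [ 822.9 -183.2   37. ]
spare_plate 0.67 [215. 209.] [573.7 167.5   0. ]
screwdriver 0.92 [132. 229.] [753.2 122.7  10. ]
screwdriver 0.2 [152. 308.] [705.1 -48.3  10. ]
screw_jar 0.93 [171. 378.] [ 662.7 -200.3    0. ]
cup 0.93 [214. 407.] [ 566.4 -258.2    0. ]
scene [1172.   20.  700.]
jig 0.98 [246. 237.] [669.6 -49.3   0. ]
jig 0.74 [152. 304.] [378.9 122.9   0. ]
jig 0.68 [312. 166.] [ 815.3 -181.7    0. ]
jig_mouth 0.86 [296. 163.] [ 782.8 -191.6    0. ]
jig_mouth 0.82 [237. 239.]
[... 615 characters left out ...]
50.] [ 552.7 -255.5    0. ]
{'time_s': 1.0, 'joints': array([ 1.10660357e+00,  3.12918911e-01,  1.49770026e+00, -3.26054691e-05,
        1.33099851e+00, -2.23361060e-01]), 'dq': array([-0.00132461,  0.00295091,  0.00049487,  0.00125737,  0.00160637,
        0.00021307]), 'tau': array([ 2.29494348e-03, -4.12167621e+01, -2.59902835e+01, -1.01212531e-04,
        4.00382969e-04,  4.14016000e-06]), 'eef_pos': array([125.21993039, 509.85356952, 248.28439685]), 'ee_rot': array([ 1.06918653e-05,  1.20121213e-01,  9.92759233e-01, -1.71191560e-05]), 'force': array([-0.01407857, -0.1101989 ,  0.6830878 ]), 'wrist_torque': array([ 0.00887232,  0.00320016, -0.01403731]), 'grip_width': 0.9992072826403845}
```

```bash
python3 - <<'E'
import cv2,numpy as np
cv2.imwrite("pics/both0.png",np.hstack([cv2.imread("pics/top0.png"),cv2.imread("pics/scene0.png")])[:, :, :] if False else cv2.imread("pics/top0.png"))
E
```

```text
(no output)
```

View pics/top0.png

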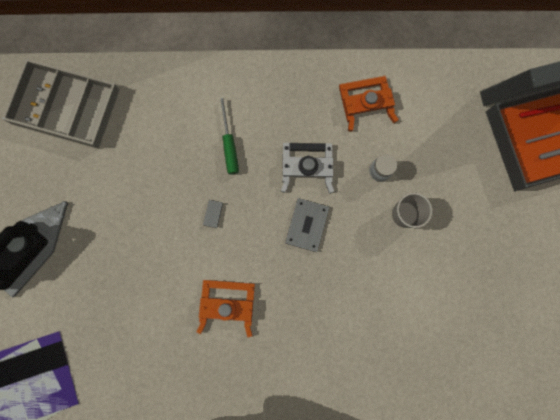

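View pics/scene0.png

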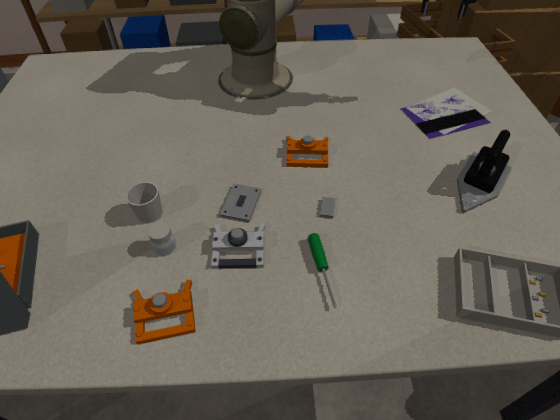

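The top view shows the aluminium jig at about (col 308, row 165), with the plate before it at (308, 226). Both orange look-alikes are elsewhere. Next I'll measure both precisely.

```bash
python3 - <<'E'
from h import *
for n in("top","scene"):
    p=capture(n);print(n)
    d=cut_out(p,"plate_centre")[0];m=d["region"];P=cloud(p,m)
    print("plate",d["p"],d["box"],m.sum(),"z",np.percentile(P[:,2],[5,50,95]).round(1))
    cs,_=cv2.findContours(m.astype(np.uint8),0,1);c=max(cs,key=len)[:,0,:]
    W=np.array([at_z(p,(y,x),10)[:2] for x,y in c],np.float32);r=cv2.minAreaRect(W);print(r)
    for d in cut_out(p,"jig")[:3]:
        m=d["region"];P=cloud(p,m);P2=P[abs(P[:,2]-27)<4]
        print("jig",round(d["p"],2),d["box"],m.sum(),"median",np.median(P,0).round(1))
        if len(P2)>20:
            print(" bridge",len(P2),cv2.minAreaRect(P2[:,:2].astype(np.float32)))
        if len(P)>20: print(" all",cv2.minAreaRect(P[P[:,2]>5][:,:2].astype(np.float32)), P[:,2].max())
    x0,y0=(265,130) if n=="top" else (190,170)
    cv2.imwrite(f"pics/{n}1.png",cv2.resize(p["color"][y0:y0+130,x0:x0+100],None,fx=4.5,fy=4.5,interpolation=cv2.INTER_CUBIC))
E
python3 -c "
import cv2,numpy as np
cv2.imwrite('pics/c1.png',np.hstack([cv2.resize(cv2.imread('pics/%s1.png'%n),(400,520)) for n in('top','scene')]))"
```

```text
top
plate 0.97 [284.6, 198.2, 329.7, 251.9] 1608 z [ 8.2 11.4 14.4]
((547.3461303710938, -40.72593307495117), (72.34158325195312, 103.0232925415039), 72.74584197998047)
jig 0.97 [280.0, 146.4, 336.4, 192.9] 1653 median [673.2 -43.3  26.9]
 bridge 570 ((669.4876098632812, -44.19894790649414), (104.56095123291016, 40.72417449951172), 88.07886505126953)
 all ((671.430908203125, -44.43153762817383), (111.1470947265625, 108.4574966430664), 87.79995727539062) 53.728071329292064
jig 0.79 [342.8, 75.4, 396.8, 126.9] 1722 median [ 814.5 -176.8   24.8]
 bridge 520 ((813.0809936523438, -183.03521728515625), (41.26174545288086, 105.93876647949219), 10.646679878234863)
 all ((815.2798461914062, -182.42123413085938), (109.23915100097656, 111.56773376464844), 9.748817443847656) 54.13717396609997
jig 0.71 [194.2, 282.4, 253.5, 337.7] 1838 median [385.  130.8  27. ]
 bridge 663 ((378.3684997558594, 131.7200469970703), (106.39027404785156, 40.45829391479492), 84.50200653076172)
 all ((380.3363037109375, 132.5415496826172), (111.29351043701172, 107.37831115722656), 85.08506774902344) 54.76823927749702

[... 397 characters left out ...]
), (107.64299011230469, 110.99934387207031), 10.211560249328613) 51.21781044488284
jig 0.79 [283.2, 131.2, 324.4, 169.6] 1050 median [397.9 126.3  20.2]
 bridge 312 ((379.91961669921875, 128.02439880371094), (106.6005859375, 43.401397705078125), 85.80010223388672)
 all ((383.5252990722656, 127.9461441040039), (110.43529510498047, 108.23371124267578), 84.29344940185547) 49.566805835091934
jig 0.57 [212.5, 221.0, 267.6, 271.4] 1714 median [689.  -45.7  21.4]
 bridge 546 ((671.1497802734375, -46.29530334472656), (103.36622619628906, 41.87679672241211), 87.94224548339844)
 all ((672.3513793945312, -44.765289306640625), (107.62669372558594, 109.58350372314453), 88.7728500366211) 50.48934329352522
```

View pics/c1.png

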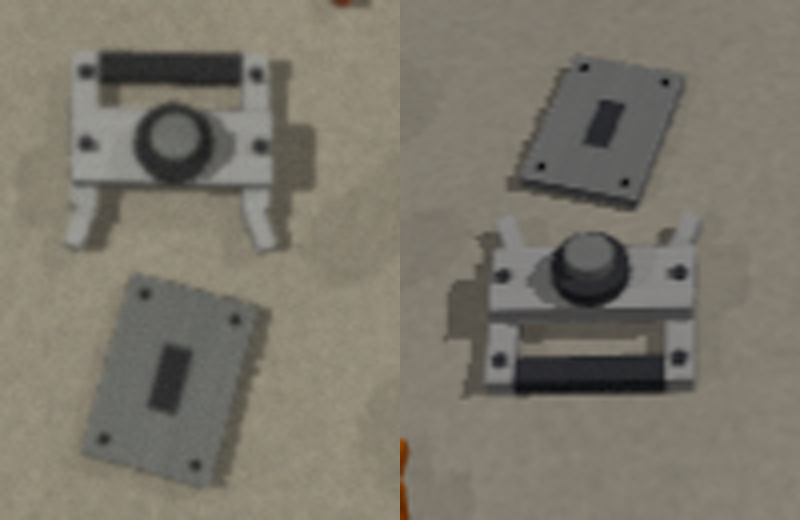

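The crop shows the jig (plunger at about (175,140) in the left half) and the plate turned clockwise before it. My estimates, with both cameras agreeing to a few mm:

| Item | Position (mm) | Yaw |
|---|---|---|
| Jig origin | (670, -45) | about -1.9° |
| Plate centre | (548, -41) | -17.3° |

Plan: push the rear edge with both fingertips part open and square to the jig. This squares the plate as it goes. First I move behind it.

```bash
python3 -c "
from rig import ctrl; print(ctrl.tip_extent)"
python3 -m jog '[[[20,-34,0],[0,0,1.5],0.6],[[41,-68,0],[0,0,3],0.6],[[62,-102,0],[0,0,4.5],0.6],[[82,-137,0],[0,0,6],0.6],[[103,-171,0],[0,0,7.5],0.6],[[124,-205,0],[0,0,9],0.6],[[144,-240,0],[0,0,10.5],0.6],[[165,-274,0],[0,0,11.9],0.6]]'
python3 -m jog '[[[20,-34,0],[0,0,0],0.6],[[41,-68,0],[0,0,0],0.6],[[62,-102,0],[0,0,0],0.6],[[82,-137,-20],[0,0,0],0.6],[[103,-171,-40],[0,0,0],0.6],[[124,-205,-60],[0,0,0],0.6],[[144,-240,-80],[0,0,0],0.6],[[165,-274,-100],[0,0,0],0.6]]'
python3 -m jog '[[[0,0,0],[0,0,0],0.6],[[0,0,0],[0,0,0],0.6],[[0,0,-20],[0,0,0],0.6],[[0,0,-40],[0,0,0],0.6],[[0,0,-60],[0,0,0],0.6],[[0,0,-80],[0,0,0],0.6],[[0,0,-100],[0,0,0],0.6],[[0,0,-100],[0,0,0],0.6]]'
```

```text
17.0
time_s: 1.97
eef_pos: [290.5, 234.1, 248.5]
ee_rot: [0.0, 0.016, 1.0, 0.0]
force: [1.1, -0.1, 0.1]
grip_width: 0.401
time_s: 2.63
eef_pos: [448.5, -28.1, 154.5]
ee_rot: [0.0, 0.017, 1.0, -0.0]
force: [0.5, 1.7, -0.3]
grip_width: 0.403
time_s: 3.3
eef_pos: [446.2, -24.7, 53.5]
ee_rot: [-0.002, 0.016, 1.0, 0.001]
force: [-0.2, 0.7, -1.5]
grip_width: 0.402
```

```bash

python3 -m jog '[[[0,-7,0],[0,0,0],0.6],[[0,-13,0],[0,0,0],0.6],[[0,-13,-8],[0,0,0],0.6],[[0,-13,-16],[0,0,0],0.6],[[0,-13,-24],[0,0,0],0.6],[[0,-13,-32],[0,0,0],0.6],[[0,-13,-35],[0,0,0],0.6],[[0,-13,-35],[0,0,0],0.6]]'
python3 - <<'E'
from h import *
p=capture("scene");print(sensors.sense()["eef_pos"],sensors.sense()["force"])
cv2.imwrite("pics/s2.png",cv2.resize(p["color"][100:290,150:350],None,fx=4,fy=3.1*4/3.1,interpolation=cv2.INTER_CUBIC)[:600])
E
```

```text
time_s: 3.97
eef_pos: [447.4, -38.9, 19.4]
ee_rot: [-0.001, 0.016, 1.0, 0.0]
force: [0.4, 0.1, -0.4]
grip_width: 0.4
[447.71362119 -38.98783037  19.91838233] [-0.1769339  -0.16261418  0.45504295]
```

View pics/s2.png

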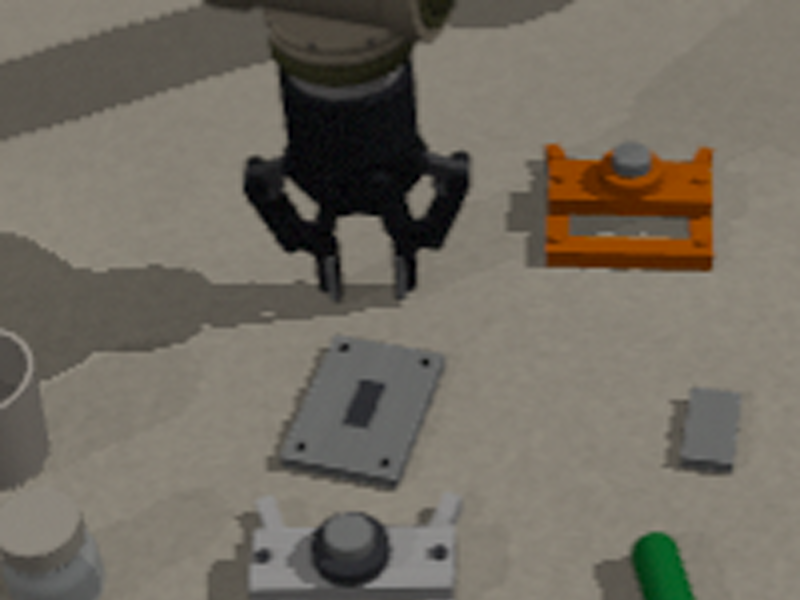

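The fingers are straddling behind the plate's rear edge and stand clear of everything. I'll shift 4 mm to +y so that the right finger stays inside the corner, lower a little, and start pushing.

```bash

python3 -m jog '[[[0,4,-1],[0,0,0],0.6],[[0,4,-2],[0,0,0],0.6],[[4,4,-2],[0,0,0],0.6],[[8,4,-2],[0,0,0],0.6],[[12,4,-2],[0,0,0],0.6],[[16,4,-2],[0,0,0],0.6],[[20,4,-2],[0,0,0],0.6],[[24,4,-2],[0,0,0],0.6]]'
python3 -m jog '[[[3,0,0],[0,0,0],0.6],[[6,0,0],[0,0,0],0.6],[[9,0,0],[0,0,0],0.6],[[12,0,0],[0,0,0],0.6],[[15,0,0],[0,0,0],0.6],[[18,0,0],[0,0,0],0.6],[[21,-1,0],[0,0,0],0.6],[[24,-1,0],[0,0,0],0.6]]'
cat > m.py <<'E'
from h import *
import math,sys
J=np.array([670.2,-45.2]);a=math.radians(-1.9);U=np.array([math.cos(a),math.sin(a)]);V=np.array([-U[1],U[0]])
for n in ("top","scene"):
    p=capture(n);ds=cut_out(p,"plate_centre")
    for d in ds[:1]:
        m=d["region"];cs,_=cv2.findContours(m.astype(np.uint8),0,1);c=max(cs,key=len)[:,0,:]
        W=np.array([at_z(p,(y,x),10)[:2] for x,y in c],np.float32);r=cv2.minAreaRect(W)
        b=cv2.boxPoints(r);e=b[1]-b[0];f=b[2]-b[1];e=e if np.hypot(*e)>np.hypot(*f) else f
        ang=(math.degrees(math.atan2(e[1],e[0]))+90)%180-90
        C=np.array(r[0])-J
        P=cloud(p,m);print(n,round(d["p"],2),"c",np.round(r[0],1),"sz",np.round(r[1],1),"yaw rel jig",round(ang+1.9,1),"s,t",np.round([C@U,C@V],1),"z",np.percentile(P[:,2],[5,50,95]).round(1))
    cv2.imwrite(f"pics/{n}_{sys.argv[1]}.png",p["color"])
s=sensors.sense();D=s["eef_pos"][:2]-J;print(s["time_s"],s["eef_pos"].round(1),"tool s,t",np.round([D@U,D@V],1),s["force"].round(1))
E
python3 m.py 3
```

```text
time_s: 4.68
eef_pos: [472.4, -35.2, 18.3]
ee_rot: [0.0, 0.017, 1.0, -0.0]
force: [0.4, 0.0, 0.2]
grip_width: 0.399
time_s: 5.35
eef_pos: [496.2, -36.3, 18.3]
ee_rot: [-0.0, 0.017, 1.0, -0.0]
force: [-0.6, 0.1, -0.8]
grip_width: 0.404
top 0.56 c [596.7 -43.9] sz [70.7 32. ] yaw rel jig 76.4 s,t [-73.5  -1.2] z [ 8.5 11.6 14.6]
scene 0.62 c [568.9 -39. ] sz [ 71.8 106.9] yaw rel jig -10.5 s,t [-101.4    2.9] z [ 5.   8.8 10.9]
5.55 [496.1 -36.1  18.4] tool s,t [-174.3    3.3] [0.9 0.6 1.1]
```

```bash

python3 -m jog '[[[2,0,0],[0,0,0],0.6],[[4,0,0],[0,0,0],0.6],[[6,0,0],[0,0,0],0.6],[[8,0,0],[0,0,0],0.6],[[10,0,0],[0,0,0],0.6],[[12,0,0],[0,0,0],0.6],[[14,0,0],[0,0,0],0.6],[[14,0,0],[0,0,0],0.6]]'
python3 m.py 4; python3 -c "
import cv2
for n,(x,y) in dict(top=(255,130),scene=(180,150)).items(): cv2.imwrite('pics/%s4c.png'%n,cv2.resize(cv2.imread('pics/%s_4.png'%n)[y:y+130,x:x+110],(500,590),interpolation=2))"
```

```text
time_s: 6.22
eef_pos: [510.3, -36.2, 18.3]
ee_rot: [0.0, 0.017, 1.0, -0.0]
force: [-0.8, -0.0, -0.9]
grip_width: 0.4
top 0.73 c [611.6 -38.3] sz [68.  26.4] yaw rel jig 82.0 s,t [-58.8   5. ] z [ 8.9 11.5 14.2]
scene 0.73 c [580.4 -35.5] sz [ 69.1 107.2] yaw rel jig -8.4 s,t [-90.1   6.7] z [ 6.6  9.  11. ]
6.4167 [510.  -36.1  18.4] tool s,t [-160.4    3.8] [0.5 0.6 0.1]
```

View pics/scene4c.png

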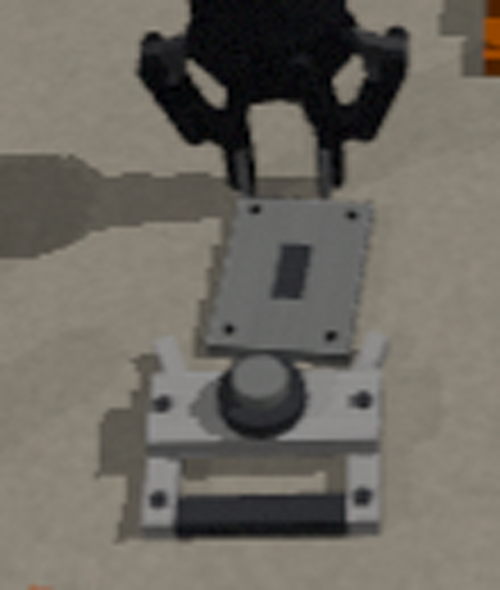

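The plate has squared up to about -8° but sits roughly 7 mm to +y of the jig axis (image right), with its front edge just before the guides. Pushing sideways on the rear of its +y side will fix both errors. I'll go around with the -y finger and push towards -y.

```bash

python3 -m jog '[[[-8,0,0],[0,0,0],0.6],[[-8,20,0],[0,0,0],0.6],[[-8,45,0],[0,0,0],0.6],[[-8,70,0],[0,0,0],0.6],[[-8,84,0],[0,0,0],0.6],[[-8,84,0],[0,0,0],0.6],[[15,84,0],[0,0,0],0.6],[[32,84,0],[0,0,0],0.6]]'
python3 -m jog '[[[0,0,0],[0,0,0],0.6],[[0,-4,0],[0,0,0],0.6],[[0,-8,0],[0,0,0],0.6],[[0,-12,0],[0,0,0],0.6],[[0,-15,0],[0,0,0],0.6],[[0,-18,0],[0,0,0],0.6],[[0,-21,0],[0,0,0],0.6],[[0,-21,0],[0,0,0],0.6]]'
python3 m.py 5; python3 -c "
import cv2
for n,(x,y) in dict(top=(255,130),scene=(180,150)).items(): cv2.imwrite('pics/%s5c.png'%n,cv2.resize(cv2.imread('pics/%s_5.png'%n)[y:y+130,x:x+110],(400,472),interpolation=2))
import numpy as np
cv2.imwrite('pics/b5.png',np.hstack([cv2.imread('pics/%s5c.png'%n) for n in('top','scene')]))"
```

```text
time_s: 7.08
eef_pos: [542.3, 47.4, 18.6]
ee_rot: [0.0, 0.016, 1.0, -0.0]
force: [0.9, -0.8, 0.1]
grip_width: 0.4
time_s: 7.75
eef_pos: [541.8, 26.3, 18.4]
ee_rot: [0.0, 0.017, 1.0, -0.0]
force: [-0.3, 0.8, 0.5]
grip_width: 0.4
scene 0.64 c [582.1 -41.8] sz [ 70.4 106.9] yaw rel jig -0.9 s,t [-88.1   0.5] z [ 6.5  8.8 11. ]
7.95 [542.   26.9  18.4] tool s,t [-130.5   67.8] [-0.1  0.6  0. ]
```

View pics/b5.png

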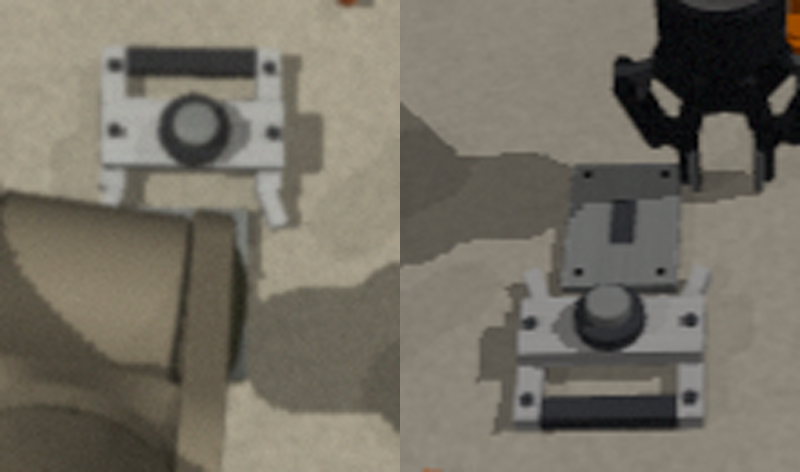

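The plate is now nearly square (-0.9°) and within about 2 mm of the axis. I'll go back behind it and push it in.

```bash

python3 -m jog '[[[0,5,0],[0,0,0],0.6],[[-20,5,0],[0,0,0],0.6],[[-34,5,0],[0,0,0],0.6],[[-34,5,0],[0,0,0],0.6],[[-34,-20,0],[0,0,0],0.6],[[-34,-45,0],[0,0,0],0.6],[[-34,-67,0],[0,0,0],0.6],[[-34,-67,0],[0,0,0],0.6]]'
python3 -m jog '[[[4,0,0],[0,0,0],0.6],[[8,0,0],[0,0,0],0.6],[[12,0,0],[0,0,0],0.6],[[16,-1,0],[0,0,0],0.6],[[20,-1,0],[0,0,0],0.6],[[24,-1,0],[0,0,0],0.6],[[28,-1,0],[0,0,0],0.6],[[32,-1,0],[0,0,0],0.6]]'
python3 -m jog '[[[4,0,0],[0,0,0],0.6],[[8,0,0],[0,0,0],0.6],[[12,0,0],[0,0,0],0.6],[[16,-1,0],[0,0,0],0.6],[[20,-1,0],[0,0,0],0.6],[[24,-1,0],[0,0,0],0.6],[[28,-1,0],[0,0,0],0.6],[[32,-1,0],[0,0,0],0.6]]'
python3 m.py 6; python3 -c "
import cv2
for n,(x,y) in dict(top=(255,130),scene=(180,150)).items(): cv2.imwrite('pics/%s6c.png'%n,cv2.resize(cv2.imread('pics/%s_6.png'%n)[y:y+130,x:x+110],(400,472),interpolation=2))
import numpy as np
cv2.imwrite('pics/b6.png',np.hstack([cv2.imread('pics/%s6c.png'%n) for n in('top','scene')]))"
```

```text
time_s: 8.62
eef_pos: [509.1, -43.1, 18.6]
ee_rot: [0.001, 0.018, 1.0, -0.001]
force: [-0.9, -0.5, -0.6]
grip_width: 0.404
time_s: 9.28
eef_pos: [540.3, -41.0, 18.3]
ee_rot: [-0.0, 0.016, 1.0, 0.0]
force: [-1.3, -0.5, -0.2]
grip_width: 0.398
time_s: 9.95
eef_pos: [572.3, -42.1, 18.3]
ee_rot: [-0.0, 0.017, 1.0, 0.0]
force: [-2.0, -0.5, 0.8]
grip_width: 0.396
scene 0.84 c [612.  -42.9] sz [71.2 54.1] yaw rel jig 91.0 s,t [-58.2   0.4] z [ 6.7  9.  11.1]
10.15 [572.1 -42.1  18.3] tool s,t [-98.2  -0.2] [-0.5 -0.5  0.2]
```

View pics/b6.png

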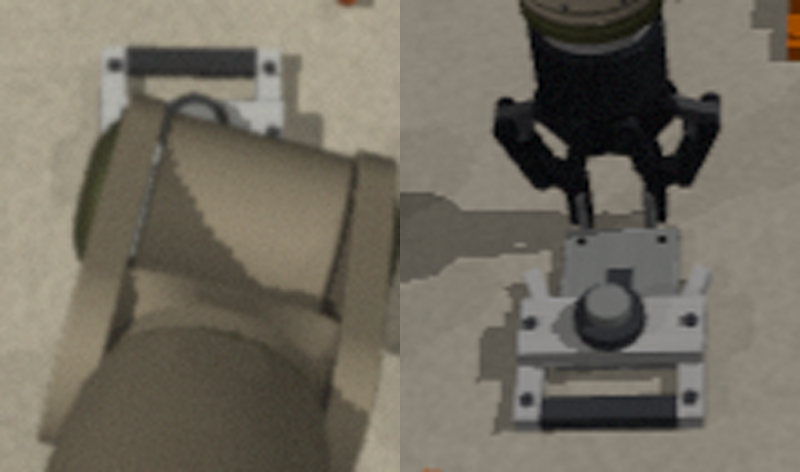

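The plate is entering the channel square. I'll push the last 27 mm or so, slowly at the end.

```bash

python3 -m jog '[[[3,0,0],[0,0,0],0.6],[[6,0,0],[0,0,0],0.6],[[9,0,0],[0,0,0],0.6],[[12,-1,0],[0,0,0],0.6],[[15,-1,0],[0,0,0],0.6],[[18,-1,0],[0,0,0],0.6],[[20,-1,0],[0,0,0],0.6],[[21,-1,0],[0,0,0],0.6]]'
python3 -m jog '[[[0.5,0,0],[0,0,0],0.6],[[1,0,0],[0,0,0],0.6],[[1.5,0,0],[0,0,0],0.6],[[2,0,0],[0,0,0],0.6],[[2.5,0,0],[0,0,0],0.6],[[3,0,0],[0,0,0],0.6],[[3.5,0,0],[0,0,0],0.6],[[4,0,0],[0,0,0],0.6]]'
python3 m.py 7
```

```text
time_s: 10.82
eef_pos: [593.2, -43.1, 18.3]
ee_rot: [0.0, 0.017, 1.0, -0.0]
force: [-2.1, -0.7, -0.4]
grip_width: 0.402
time_s: 11.48
eef_pos: [596.9, -43.1, 18.3]
ee_rot: [-0.0, 0.017, 1.0, -0.0]
force: [-0.7, -0.0, 0.6]
grip_width: 0.395
scene 0.75 c [624.1 -43.4] sz [68.3 27.9] yaw rel jig 88.5 s,t [-46.2   0.3] z [ 7.1  9.1 11.1]
11.6833 [597.  -43.2  18.4] tool s,t [-73.2  -0.4] [-0.4 -0.2  0. ]
```

```bash

python3 -m jog '[[[0.5,0,0],[0,0,0],0.6],[[0.8,0,0],[0,0,0],0.6],[[1.1,0,0],[0,0,0],0.6],[[1.4,0,0],[0,0,0],0.6],[[1.7,0,0],[0,0,0],0.6],[[2,0,0],[0,0,0],0.6],[[2,0,0],[0,0,0],0.6],[[2,0,0],[0,0,0],0.6]]'
python3 -m jog '[[[0.5,0,0],[0,0,0],0.6],[[0.8,0,0],[0,0,0],0.6],[[1.1,0,0],[0,0,0],0.6],[[1.4,0,0],[0,0,0],0.6],[[1.7,0,0],[0,0,0],0.6],[[2,0,0],[0,0,0],0.6],[[2,0,0],[0,0,0],0.6],[[2,0,0],[0,0,0],0.6]]'
```

```text
time_s: 12.35
eef_pos: [598.8, -43.1, 18.3]
ee_rot: [-0.0, 0.017, 1.0, 0.0]
force: [-2.7, 0.3, 2.3]
grip_width: 0.403
time_s: 13.02
eef_pos: [599.1, -43.1, 18.3]
ee_rot: [-0.003, 0.016, 1.0, 0.0]
force: [-14.0, -0.9, 8.8]
grip_width: 0.398
```

Contact with the stop: the force rose to 14 N and the tool sits at s ≈ -71, as predicted. I'll press slightly more to seat it, then back off, lift clear and check.

```bash

python3 -m jog '[[[0.5,0,0],[0,0,0],0.6],[[1,0,0],[0,0,0],0.6],[[1.3,0,0],[0,0,0],0.6],[[1.3,0,0],[0,0,0],0.6],[[1.3,0,0],[0,0,0],0.6],[[1.3,0,0],[0,0,0],0.6],[[1.3,0,0],[0,0,0],0.6],[[1.3,0,0],[0,0,0],0.6]]'
python3 -c "
from rig import sensors; s=sensors.sense(); print(s['wrist_torque'],s['force'])"
python3 -m jog '[[[-4,0,0],[0,0,0],0.6],[[-12,0,0],[0,0,0],0.6],[[-20,0,0],[0,0,0],0.6],[[-30,0,20],[0,0,0],0.6],[[-40,0,50],[0,0,0],0.6],[[-60,0,80],[0,0,0],0.8],[[-80,0,110],[0,0,0],1],[[-100,0,130],[0,0,0],1]]'
python3 -m jog '[[[-30,0,0],[0,0,0],1],[[-60,0,0],[0,0,0],1],[[-90,0,0],[0,0,0],1],[[-120,0,0],[0,0,0],1],[[-150,0,0],[0,0,0],1],[[-150,0,0],[0,0,0],1],[[-150,0,0],[0,0,0],1],[[-150,0,0],[0,0,0],1]]'
python3 m.py 8; python3 - <<'E'
import cv2,numpy as np
cv2.imwrite('pics/b8.png',np.hstack([cv2.resize(cv2.imread('pics/%s_8.png'%n)[y:y+110,x:x+93],(400,472),interpolation=2) for n,(x,y) in dict(top=(262,130),scene=(190,175)).items()]))
from h import *
p=capture("top");
for d in place_of(p,"plunger_top")[:3]: print(d["p"],at_z(p,d["centre"],48).round(1))
m=cut_out(p,"jig")
for d in m[:3]:
    P=cloud(p,d["region"]);Q=P[P[:,2]>36]
    h,b=np.histogram(Q[:,2],range(36,60,2)); print(np.median(P,0).round(0),h, cv2.minEnclosingCircle(Q[Q[:,2]>43][:,:2].astype(np.float32)))
E
```

```text
time_s: 13.68
eef_pos: [599.2, -43.0, 18.2]
ee_rot: [-0.004, 0.016, 1.0, 0.0]
force: [-19.8, -0.4, 13.2]
grip_width: 0.401
[-0.19825265  3.2649064  -0.02572803] [-19.82941332  -0.35089125  13.24184396]
time_s: 14.35
eef_pos: [502.3, -43.3, 150.9]
ee_rot: [0.002, 0.017, 1.0, -0.001]
force: [0.7, -1.3, 0.6]
grip_width: 0.005
time_s: 15.02
eef_pos: [353.2, -43.5, 148.8]
ee_rot: [0.001, 0.017, 1.0, -0.0]
force: [-0.7, 0.4, 0.1]
grip_width: -0.004
top 0.74 c [630.1 -40.9] sz [68.8 43.6] yaw rel jig 90.7 s,t [-40.2   2.9] z [ 8.2 11.5 14.6]
scene 0.86 c [699.1 -45.1] sz [68.4 22.3] yaw rel jig 88.7 s,t [28.9  1.1] z [ 6.9  9.  11.2]
15.2167 [352.9 -43.2 148.3] tool s,t [-317.2   -8.5] [ 0.3 -0.4  0.2]
0.61 [680.1 -42.9  48. ]
0.61 [372.7 134.1  48. ]
0.59 [ 822.7 -181.1   48. ]
[ 814. -176.   26.] [15 59 60 19 13 16 32 38 19  2  0] ((810.310791015625, -184.99398803710938), 17.267263412475586)
[385. 129.  27.] [25 53 95 33  8 16 48 56 15  0  0] ((378.02557373046875, 131.92225646972656), 19.3880558013916)
[672. -43.  27.] [15 54 71 32 13 15 44 44 11  1  0] ((667.8333740234375, -43.67592239379883), 19.953868865966797)
```

View pics/b8.png

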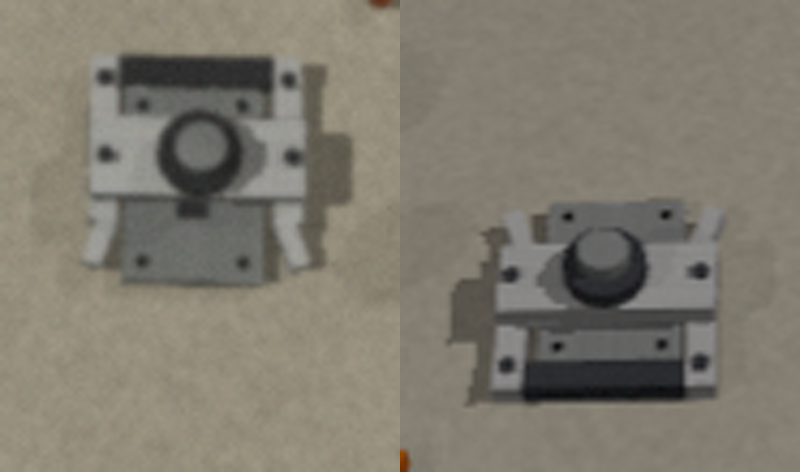

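The plate lies flush against the stop, square, with its last 40 mm or so showing in front of the bridge. The plunger is at about (669.5, -45), with its top at about 49 mm. Next I'll move over it with the gripper shut.

```bash

python3 -m jog '[[[20,0,0],[0,0,0],1],[[45,0,0],[0,0,0],1],[[70,0,0],[0,0,0],1],[[95,-1,0],[0,0,0],1],[[120,-1,0],[0,0,0],1],[[145,-1,0],[0,0,0],1],[[170,-1,0],[0,0,0],1],[[190,-1,0],[0,0,0],1]]'
python3 -m jog '[[[25,0,0],[0,0,0],1],[[50,0,0],[0,0,0],1],[[75,0,0],[0,0,0],1],[[100,0,0],[0,0,0],1],[[126,0,0],[0,0,0],1],[[126,0,-20],[0,0,0],1],[[126,0,-40],[0,0,0],1],[[126,0,-60],[0,0,0],1]]'
python3 -m jog '[[[0,0,0],[0,0,0],1],[[0,0,0],[0,0,0],1],[[0,0,0],[0,0,0],1],[[0,0,0],[0,0,0],1],[[0,0,0],[0,0,0],1],[[0,0,0],[0,0,0],1],[[0,0,0],[0,0,0],1],[[0,0,0],[0,0,0],1]]'
python3 - <<'E'
from h import *
p=capture("scene");cv2.imwrite("pics/s9.png",cv2.resize(p["color"][150:290,170:310],(560,560),interpolation=2))
E
```

```text
time_s: 16.03
eef_pos: [543.9, -44.0, 147.9]
ee_rot: [0.0, 0.016, 1.0, 0.0]
force: [0.2, 0.1, -1.2]
grip_width: 0.001
time_s: 16.7
eef_pos: [668.4, -43.9, 86.8]
ee_rot: [-0.0, 0.016, 1.0, 0.0]
force: [0.5, 0.0, -0.6]
grip_width: 0.001
time_s: 17.37
eef_pos: [668.3, -44.2, 88.6]
ee_rot: [0.0, 0.017, 1.0, -0.0]
force: [0.7, -0.7, 0.1]
grip_width: 0.002
```

View pics/s9.png

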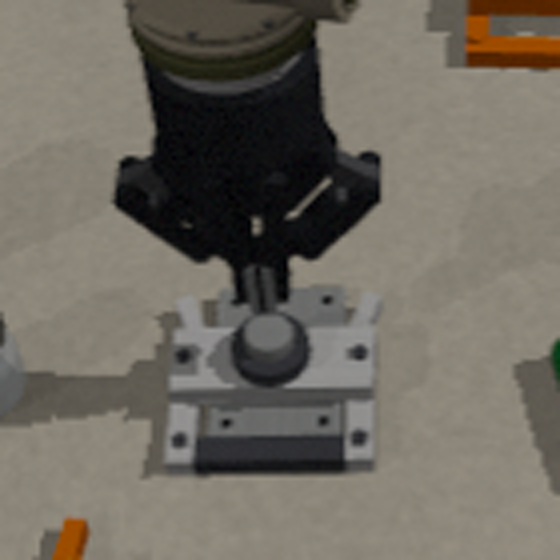

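```bash
python3 - <<'E'
from h import *
p=capture("scene")
print("plunger at z49:",at_z(p,(234.5,237.5),49).round(1),"tip front at z72:",at_z(p,(226,235.5),72).round(1))
t=capture("top")
for d in place_of(p,"plunger_top")[:3]: print(d["p"],d["centre"],at_z(p,d["centre"],49).round(1))
E
```

```text
plunger at z49: [676.9 -43.9  49. ] tip front at z72: [673. -46.  72.]
0.54 [232.3, 237.5] [671.3 -44.   49. ]
0.48 [300.6, 161.4] [ 818.4 -179.3   49. ]
0.39 [138.6, 308.0] [383.6 130.   49. ]
```

The fingers are over the plunger, with about 1 to 2 mm left to correct. Now I'll descend and press slowly.

```bash

python3 -m jog '[[[1,1,-4],[0,0,0],1],[[1.5,1,-8],[0,0,0],1],[[1.5,1,-12],[0,0,0],1],[[1.5,1,-15],[0,0,0],1],[[1.5,1,-17],[0,0,0],1],[[1.5,1,-19],[0,0,0],1],[[1.5,1,-20],[0,0,0],1],[[1.5,1,-20],[0,0,0],1]]'
python3 -m jog '[[[0,0,-0.5],[0,0,0],1],[[0,0,-1],[0,0,0],1],[[0,0,-1.5],[0,0,0],1],[[0,0,-2],[0,0,0],1],[[0,0,-2.5],[0,0,0],1],[[0,0,-3],[0,0,0],1],[[0,0,-3],[0,0,0],1],[[0,0,-3],[0,0,0],1]]'
python3 -m jog '[[[0,0,-0.5],[0,0,0],1],[[0,0,-1],[0,0,0],1],[[0,0,-1.5],[0,0,0],1],[[0,0,-2],[0,0,0],1],[[0,0,-2.5],[0,0,0],1],[[0,0,-3],[0,0,0],1],[[0,0,-3],[0,0,0],1],[[0,0,-3],[0,0,0],1]]'
```

```text
time_s: 18.23
eef_pos: [669.6, -43.1, 68.1]
ee_rot: [-0.0, 0.017, 1.0, 0.0]
force: [0.4, -0.5, 0.3]
grip_width: -0.004
time_s: 18.9
eef_pos: [669.7, -43.1, 65.5]
ee_rot: [0.0, 0.017, 1.0, -0.0]
force: [-1.0, 0.8, 1.4]
grip_width: -0.002
time_s: 19.57
eef_pos: [669.7, -43.2, 62.4]
ee_rot: [0.0, 0.017, 1.0, -0.0]
force: [-1.1, 0.3, 3.5]
grip_width: 0.002
```

```bash

python3 -m jog '[[[0,0,-0.5],[0,0,0],1],[[0,0,-1],[0,0,0],1],[[0,0,-1.5],[0,0,0],1],[[0,0,-2],[0,0,0],1],[[0,0,-2.5],[0,0,0],1],[[0,0,-2.5],[0,0,0],1],[[0,0,-2.5],[0,0,0],1],[[0,0,-2.5],[0,0,0],1]]'
python3 -m jog '[[[0,0,-0.3],[0,0,0],1],[[0,0,-0.6],[0,0,0],1],[[0,0,-0.9],[0,0,0],1],[[0,0,-1.2],[0,0,0],1],[[0,0,-1.2],[0,0,0],1],[[0,0,-1.2],[0,0,0],1],[[0,0,-1.2],[0,0,0],1],[[0,0,-1.2],[0,0,0],1]]'
```

```text
time_s: 20.23
eef_pos: [669.8, -43.1, 60.1]
ee_rot: [0.0, 0.016, 1.0, -0.0]
force: [-1.5, 0.1, 5.4]
grip_width: -0.001
time_s: 20.9
eef_pos: [669.8, -43.1, 59.9]
ee_rot: [0.0, 0.016, 1.0, -0.0]
force: [-4.7, 1.1, 13.7]
grip_width: 0.003
```

The plunger hit its hard stop: the force jumped to 13.7 N at about 60 mm, after roughly 6 mm of travel. It is fully down. I'll release straight up, retreat clear of the jig and check.

```bash

python3 -m jog '[[[0,0,3],[0,0,0],1],[[0,0,7],[0,0,0],1],[[0,0,12],[0,0,0],1],[[0,0,25],[0,0,0],1],[[0,0,45],[0,0,0],1],[[0,0,65],[0,0,0],1],[[0,0,85],[0,0,0],1],[[0,0,95],[0,0,0],1]]'
python3 -m jog '[[[-40,0,0],[0,0,0],1],[[-80,0,0],[0,0,0],1],[[-120,0,0],[0,0,0],1],[[-160,0,0],[0,0,0],1],[[-200,0,0],[0,0,0],1],[[-240,0,0],[0,0,0],1],[[-280,0,0],[0,0,0],1],[[-310,0,0],[0,0,0],1]]'
python3 -m jog '[[[0,0,0],[0,0,0],1],[[0,0,0],[0,0,0],1],[[0,0,0],[0,0,0],1],[[0,0,0],[0,0,0],1],[[0,0,0],[0,0,0],1],[[0,0,0],[0,0,0],1],[[0,0,0],[0,0,0],1],[[0,0,0],[0,0,0],1]]'
python3 m.py 10; python3 - <<'E'
import cv2,numpy as np
cv2.imwrite('pics/b10.png',np.hstack([cv2.resize(cv2.imread('pics/%s_10.png'%n)[y:y+110,x:x+93],(400,472),interpolation=2) for n,(x,y) in dict(top=(262,130),scene=(190,175)).items()]))
from h import *
p=capture("top")
for q,z in(("spare_plate",0),("screwdriver",10),("screw_jar",0),("cup",0)):
    for d in place_of(p,q)[:1]: print(q,at_z(p,d["centre"],z).round(1))
for d in cut_out(p,"jig")[:3]:
    P=cloud(p,d["region"]);h,b=np.histogram(P[:,2],range(36,60,2)); print(np.median(P,0).round(0),h)
a=cv2.imread("pics/top0.png").astype(int);d=np.abs(a-p["color"]).max(2);d[380:]=0
print([ (x,y,w,h,A) for x,y,w,h,A in cv2.connectedComponentsWithStats((cv2.GaussianBlur(d.astype(np.float32),(5,5),0)>25).astype(np.uint8))[2][1:] if A>15])
E
```

```text
time_s: 21.57
eef_pos: [670.4, -43.3, 156.9]
ee_rot: [0.002, 0.017, 1.0, -0.0]
force: [0.5, -0.0, 0.1]
grip_width: 0.004
time_s: 22.23
eef_pos: [356.8, -42.4, 153.3]
ee_rot: [-0.001, 0.016, 1.0, 0.0]
force: [1.0, -0.7, 1.2]
grip_width: -0.003
time_s: 22.9
eef_pos: [359.9, -43.1, 153.5]
ee_rot: [-0.0, 0.016, 1.0, 0.0]
force: [-0.4, 0.2, 0.6]
grip_width: -0.001
top 0.59 c [629.1 -40.6] sz [69.5 43.8] yaw rel jig 88.4 s,t [-41.2   3.2] z [ 8.  11.7 14.9]
scene 0.86 c [699.1 -44.7] sz [68.6 22.3] yaw rel jig 88.7 s,t [28.9  1.4] z [ 7.1  9.  11.1]
23.1 [359.7 -43.1 153.6] tool s,t [-310.4   -8.2] [-0.4 -0.6  0.2]
spare_plate [680.9 -43.7   0. ]
screwdriver [744.4 123.6  10. ]
screw_jar [ 662.5 -199.2    0. ]
cup [ 568.2 -256.1    0. ]
[ 814. -178.   25.] [20 41 71 37  5 12 33 43 21  0  0]
[384. 130.  27.] [17 68 87 35  8 22 37 56 15  3  1]
[636. -41.  11.] [0 1 3 3 0 0 0 0 0 0 0]
[(np.int32(291), np.int32(149), np.int32(17), np.int32(8), np.int32(58)), (np.int32(309), np.int32(150), np.int32(16), np.int32(7), np.int32(59)), (np.int32(290), np.int32(177), np.int32(37), np.int32(21), np.int32(607)), (np.int32(285), np.int32(199), np.int32(48), np.int32(54), np.int32(1856)), (np.int32(374), np.int32(276), np.int32(186), np.int32(104), np.int32(9670)), (np.int32(270), np.int32(288), np.int32(130), np.int32(93), np.int32(7851))]
```

View pics/b10.png

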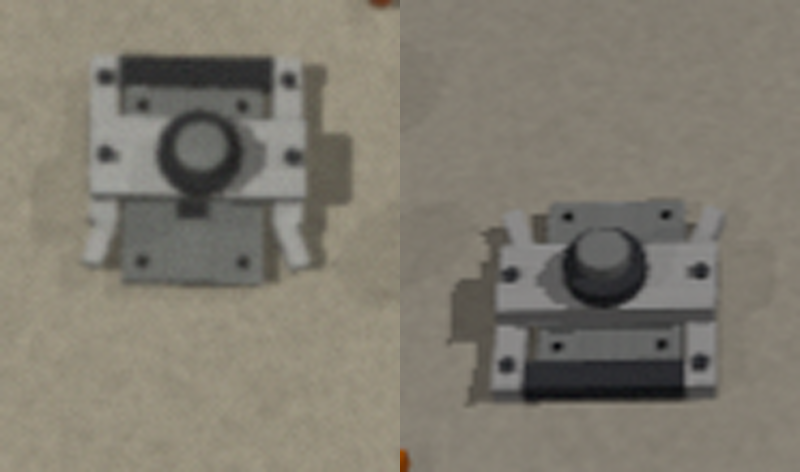

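```bash
python3 -c "
from rig import ctrl; print(ctrl.finish_job())"
```

```text
the job is handed in; nothing more can be done
None
```

The plate is home against the stop and marked. The job was handed in at about 23 s of the 72 s allowed.

**What I did:** I pushed the plate flat on the table with both fingertips against its rear edge. One sideways push on its side squared it up and brought it onto the jig's axis. I then pushed it under the bridge until it stopped hard, at about 20 N on the tool. Only after that did I press the plunger, with the gripper shut, to its hard stop: about 6 mm of travel, 5.4 N rising to 13.7 N. I let it come up and moved the arm clear.

**Last checks:**
- **Plate home:** both pictures show it tight against the stop. Its measured rear edge is about 62 to 63 mm before the jig's origin. The nominal is 60 mm, and the same method read the plate about 3 mm too long.
- **Plate square:** the measured angle to the jig is within about 1.6°, which is about the measuring noise. The plate lies 1 to 3 mm to the left of the channel's middle, inside its 4 mm play.
- **Plunger:** it looks the same as before pressing, so I take it to be up. The depth check of its height after pressing failed, because the detector marked the plate instead of the jig.
- **Other things:** comparing the first and last top pictures shows changes only at the plate, the jig and in two large areas at the bottom that I took for the arm and its shadow. The cup and jar read within about 2 mm of their first positions, and the screwdriver within about 9 mm. In the final look the detector placed the spare plate at the jig, which is wrong. Nothing changed in the picture where the spare plate lies.

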